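Complete the sample row and hold the probe in the jar's port

ROBOT

A 6-joint arm with a two-finger parallel gripper is mounted at the origin on the work surface. World frame = base frame: x ahead of the robot, y to its left, z up, the work surface at z = 0. Lengths are in m, angles in rad, forces in N, time in s.
With the tool pointing down it reaches from about 0.35 to 0.95 m from the base axis. Payload 17.4 kg.
Tool frame: the origin (TCP) lies midway between the tips of the shut fingers; the grasp point (between the pads) lies 19 mm behind it; z points along the fingers, x is the direction in which the jaws open and shut, and the axes are right-handed (so a half turn about z gives the same grasp; the last joint's range is limited). The gripper opens to 93 mm and grips with 3 to 60 N. Pads are 15 mm wide; open, the fingers measure 128 mm over their backs; the gripper's body (75 mm by 188 mm) begins 65 mm behind the grasp point.
Start: joints at [-1.162, 0.116, 1.442, -0, 1.584, -0.038], TCP at [0.292, -0.609, 0.219] pointing down, gripper open.
Joint ranges: [-2.83, 2.83], [-0.83, 2.19], [0.07, 2.5], [-1.14, 4.28], [0.01, 3], [-2.97, 2.97]. Speed limits (rad/s): [1.89, 1.89, 2.22, 3.14, 3.14, 3.14].

INTERFACE

Orientations are given as a unit quaternion [w, x, y, z].
In Python, from workcell import arm, gripper_to, readout, vision gives the robot as it stands. Calls block until the motion is done:
- arm.movep(position, orientation): joint-space move of the TCP to a pose.
- arm.servo_line(position, speed=0.15, rotation=None, guard=None): straight line of the TCP; rotation=None keeps the orientation; speed is the mean speed in m/s. With guard (N) it stops when the force on the tool has changed by that much, and returns True; else False.
- arm.set_joints(angles): joint-space move.
- gripper_to(opening): finger opening in m; the grip force is fixed at half the most; returns when the fingers have stopped.
- arm.sleep(seconds).
- arm.ik(position, orientation): joint angles nearest the present ones, or None.
- readout.observe(): the state.
- vision.capture(name): name is "side" or "top" or "wrist"; returns the picture (480x640x3 uint8, red, green, blue); there is no depth.
- vision.calibration(name): a dict with "fovy" (degrees; the focal length in pixels is half the picture's height over the tangent of half this angle, whatever the lens; pixels are square), "cx", "cy" (the principal point, pixels), "rvec" (rotation vector, rad) and "tvec" (3), from world to camera coordinates, as OpenCV has them; the wrist camera has in their place "hand_eye" (4x4, takes a point from camera to tool coordinates, whose origin is the TCP and whose axes are the tool frame's). Camera axes: x right, y down, z forward; pixel columns grow to the right and rows downward; lengths in m; the calibration is good to about 2 mm. A picture is of the moment at which its call begins: read the wrist's pose just before it. calibration takes no time and is no camera call.
A pose or a line that the arm cannot do raises arm.MotionError and nothing moves.
- arm.hand_in(): hands the job in, once; it reports no verdict.
The state is a dict: "t": time; "joint_pos": joint angles; "qd": joint speeds; "joint_efforts": joint torques, N m; "ee_pos": TCP position; "tcp_rot": TCP orientation; "wrist_force": force on the tool from outside, world axes, zero at the start; "moment": the same for the moment, N m; "gripper_width": finger opening in m.
Only numpy, scipy, OpenCV 4.12 (cv2) and the standard library are available. Lean on these libraries where they do the work, as an engineer would, in place of code of your own. Each camera call takes 0.05 s, during which the arm holds its last target.

TASK

Put the loose jar with the holed lid upright on the rubber disc in the row's free place on the riser, centred and in line with the two sealed jars; set it down gently, do not drop it, and let go. Then take the thermometer probe by its handle out of its stand and lower its rod straight down through the port in that jar's lid, never touching the jar or lid with the probe, until the tip is about halfway down the jar. Finish while holding it there, still, upright and centred in the port, and leave everything else where it stands.

Things in the scene. Friction and masses are not known exactly. Their poses are not given: they have to be found in the camera images.
- jar: loose sample jar: clear glass, 54 mm outer dia, 80 high over all; its top 15 is a fixed white lid of the same dia with a round vertical port, 24 dia, through its centre; below it the jar is empty (inner floor 5 above the underside). Starts upright on the bench, left or right of the robot's middle. 0.13 to 0.3 kg. Origin: centre of its underside, z up
- port (a point): centre of the jar's port, level with the top of the lid: 80 above the jar's underside
- riser: fixed aluminium riser block on which the row stands: 110 (x, depth) x 250 (y, along the row) x 30 high. Origin: centre of its underside, z up. The row runs along its y axis on its middle line: three places at y = -75, 0 and +75
- place: the row's free place on the riser: a thin black rubber disc, 48 dia, 1 thick, which gives way fully (a jar stands at riser-top height). Origin: its centre, at the riser's top, 30 above the bench; axes as the riser's
- probe: thermometer probe: steel rod, 8 dia, 90 long, below a square grey handle 24 x 24 (sides along its x and y), 90 to 140 above the tip; black button on top up to 148. Starts upright in its stand, the handle's foot on the stand's top plate, the rod hanging through it, yaw as the stand's. About 0.08 kg. Origin: the rod's tip; z up along the rod to the handle
- probe_tip (a point): the lower tip of the probe's rod
- stand: fixed aluminium probe stand: base 100 x 100 x 8, two round posts of 10 dia at y = +-34, top plate 60 (x) x 85 (y), its upper face 110 above the bench, with a central hole of 14 to 15 dia in which the rod hangs (tip 20 above the bench). On the other side of the bench from the jar. Origin: centre of its underside, z up
- sealed_a: one of two sealed sample jars standing in the row: clear glass 54 dia, 80 high, white lid without any hole. Origin: centre of its underside, z up
- sealed_b: the other sealed sample jar of the row, like sealed_a. Origin: centre of its underside, z up
- bottle: bystander: amber bottle, 44 dia, 100 high. Origin: centre of its underside, z up
- wellplate: bystander: flat white well plate lying on the bench, 86 (x) x 128 (y) x 14 high. Origin: centre of its underside, z up
- tipbox: bystander: grey pipette-tip box with clear lid, 85 (x) x 120 (y) x 68 high. Origin: centre of its underside, z up
- carton: bystander: green carton of wipes, 115 (x) x 120 (y), 85 high, with a paper tuft on top up to 120. Origin: centre of its underside, z up
- beaker: bystander: clear open beaker, 64 dia, 80 high. Origin: centre of its underside, z up
- vial: bystander: small clear vial, 36 dia, 50 high. Origin: centre of its underside, z up
- timer: bystander: white bench timer, 65 (x) x 60 (y) x 18 high. Origin: centre of its underside, z up
Not all that is in view belongs to the job. What is shaped like the jar but blue is not meant.

How it is judged:
By the outcome, as a careful person would: the job done as asked, in the order asked, and still so for the second after the job is handed in, while the arm keeps its last pose, push and grip.
It also fails if it takes over 62 s, if anything falls off the work surface, if the arm or the gripper's body presses on something with over 40 N, if the wrist force passes 120 N, or if a joint passes its speed limit or range.

## Working session

There is one attempt and no reset: what is moved stays moved. The work goes in short steps, each a Python script; the robot and the scene stay as the last script left them, time stands still between calls to the robot, and variables do not carry over. Pictures are saved under pics/ and viewed, and the job is handed in when it is done.

```bash
mkdir -p pics; ls; python3 - <<'E'
from workcell import arm, gripper_to, readout, vision
import cv2
for n in ("side","top","wrist"):
    im=vision.capture(n); cv2.imwrite(f"pics/{n}0.png",im[:,:,::-1])
    print(n,vision.calibration(n))
print(readout.observe())
E
```

```text
pics
side {'fovy': 51.74383849263113, 'cx': 322.28812393507957, 'cy': 236.75360858760692, 'rvec': array([ 0.20744381, -2.75700182,  1.32014484]), 'tvec': array([0.5813074 , 0.11288412, 0.86402337])}
top {'fovy': 55.867447840894364, 'cx': 318.72308917213394, 'cy': 230.6809848060092, 'rvec': array([ 2.2046796 , -2.17711759,  0.05560644]), 'tvec': array([-0.0232019 ,  0.58136955,  0.96308203])}
wrist {'fovy': 59.56040844708376, 'cx': 314.6168049877549, 'cy': 234.36329795210966, 'hand_eye': array([[ 9.99999679e-01, -7.85920511e-04, -1.55195773e-04,
        -1.77272292e-04],
       [ 8.00234613e-04,  9.71010435e-01,  2.39035759e-01,
        -6.53413306e-02],
       [-3.71663906e-05, -2.39035807e-01,  9.71010753e-01,
        -1.65354409e-01],
       [ 0.00000000e+00,  0.00000000e+00,  0.00000000e+00,
         1.00000000e+00]])}
{'t': 0.15, 'joint_pos': array([-1.16178272e+00,  1.16351320e-01,  1.44207841e+00,  3.05886501e-05,
        1.58404275e+00, -3.77975214e-02]), 'qd': array([ 0.00116511, -0.00266591, -0.00239706, -0.00076216, -0.0008026 ,
        0.00061087]), 'joint_efforts': array([ 7.85448010e-04, -7.21763778e+01, -6.22950411e+01,  7.80410506e-02,
        2.25523190e-02, -1.37877287e-04]), 'ee_pos': array([ 0.29160079, -0.60858863,  0.21811203]), 'tcp_rot': array([-2.60942663e-04,  8.46195011e-01, -5.32873165e-01, -3.54497831e-04]), 'wrist_force': array([-0.08232721, -0.05992139,  1.56920539]), 'moment': array([ 0.0494438 , -0.02828702, -0.04520214]), 'gripper_width': 0.09305375770018287}
```

View pics/side0.png

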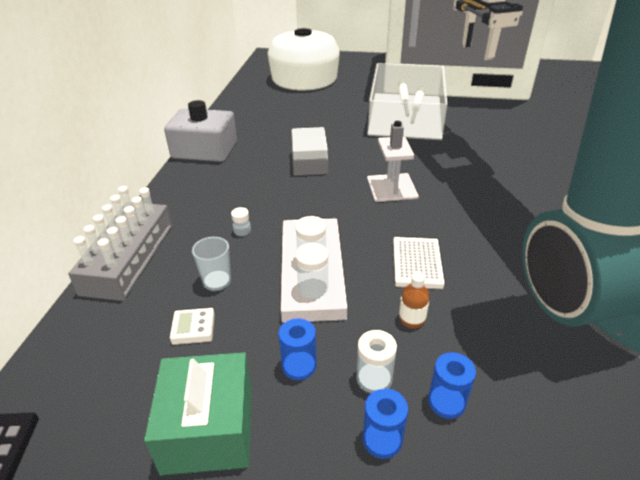

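View pics/top0.png

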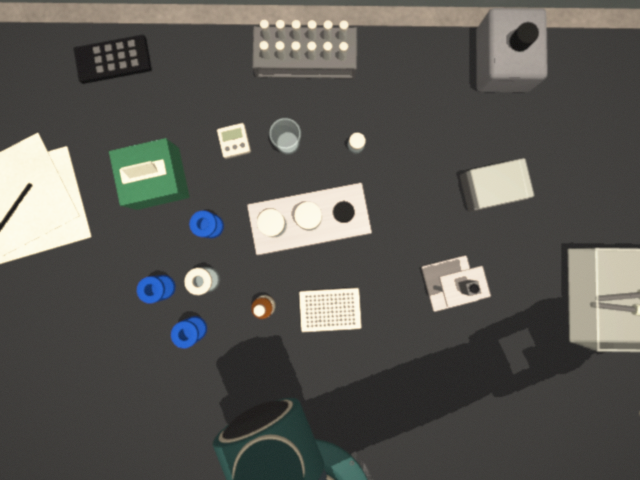

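View pics/wrist0.png

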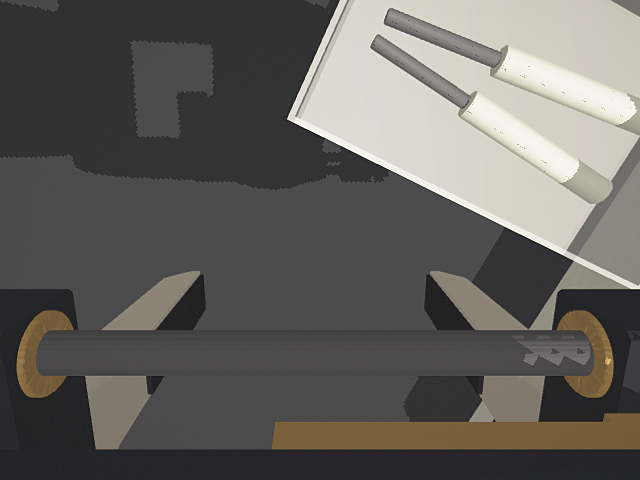

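```bash
cat > h.py <<'E'
import numpy as np, cv2
from scipy.spatial.transform import Rotation as R
from workcell import arm, gripper_to, readout, vision
def K(c):
    f=240/np.tan(np.radians(c["fovy"])/2); return f,c["cx"],c["cy"]
def cam(name,obs=None):
    """returns f,cx,cy,Rwc(cam->world),pos"""
    c=vision.calibration(name); f,cx,cy=K(c)
    if name=="wrist":
        q=obs["tcp_rot"]; Rt=R.from_quat([q[1],q[2],q[3],q[0]]).as_matrix()
        H=c["hand_eye"]; return f,cx,cy,Rt@H[:3,:3],Rt@H[:3,3]+obs["ee_pos"]
    Rm=R.from_rotvec(c["rvec"]).as_matrix(); return f,cx,cy,Rm.T,-Rm.T@c["tvec"]
def ray(cm,u,v):
    f,cx,cy,M,p=cm; d=M@np.array([(u-cx)/f,(v-cy)/f,1]); return p,d/np.linalg.norm(d)
def onz(cm,u,v,z):
    p,d=ray(cm,u,v); return p+d*(z-p[2])/d[2]
def proj(cm,P):
    f,cx,cy,M,p=cm; q=M.T@(np.asarray(P)-p); return np.array([f*q[0]/q[2]+cx,f*q[1]/q[2]+cy])
def down(yaw):  # tool z down, jaw axis x at angle yaw in world
    m=np.array([[np.cos(yaw),np.sin(yaw),0],[np.sin(yaw),-np.cos(yaw),0],[0,0,-1]])
    q=R.from_matrix(m).as_quat(); return np.array([q[3],q[0],q[1],q[2]])
def circ(cm,cnt,z):
    """contour px -> plane z -> least squares circle"""
    P=np.array([onz(cm,u+0.0,v+0.0,z)[:2] for u,v in cnt.reshape(-1,2)])
    A=np.c_[2*P,np.ones(len(P))]; s=np.linalg.lstsq(A,(P**2).sum(1),rcond=None)[0]
    r=np.sqrt(s[2]+s[0]**2+s[1]**2); return s[:2],r
def snap(name,fn):
    o=readout.observe(); im=vision.capture(name); cv2.imwrite("pics/"+fn,im[:,:,::-1]); return im,cam(name,o)
E
python3 - <<'E'
from h import *
cm=cam("top"); print("campos",cm[4], cam("side")[4])
im=cv2.imread("pics/top0.png")
for n,(u,v),z in [("jar",(198,281),.08),("sa",(271,222),.11),("sb",(308,215),.11),("place",(344,212),.03),("btn",(473,288),.148),("bottle",(260,310),.1),("b1",(204,224),.08),("b2",(150,290),.08),("b3",(184,334),.08),("well",(330,310),.014),("tray",(568,250),.05)]:
    print(n,onz(cm,u,v,z).round(4))
cr=lambda a,b,c,d,s:cv2.resize(im[b:d,a:c],None,fx=s,fy=s,interpolation=cv2.INTER_CUBIC)
a=cr(130,170,390,340,3); cv2.imwrite("pics/c1.png",a)
b=cr(410,240,510,330,6); cv2.imwrite("pics/c2.png",b)
E
```

```text
campos [ 0.52730791 -0.02090124  0.99376325] [0.47342144 0.68466521 0.6358484 ]
jar [0.4737 0.2254 0.08  ]
sa [0.5923 0.0773 0.11  ]
sb [0.6069 0.005  0.11  ]
place [ 0.6215 -0.0695  0.03  ]
btn [ 0.4713 -0.3042  0.148 ]
bottle [0.4199 0.0968 0.1   ]
b1 [0.5887 0.2164 0.08  ]
b2 [0.4544 0.3215 0.08  ]
b3 [0.3679 0.2505 0.08  ]
well [ 0.4115 -0.0422  0.014 ]
tray [ 0.546  -0.5346  0.05  ]
```

View pics/c1.png

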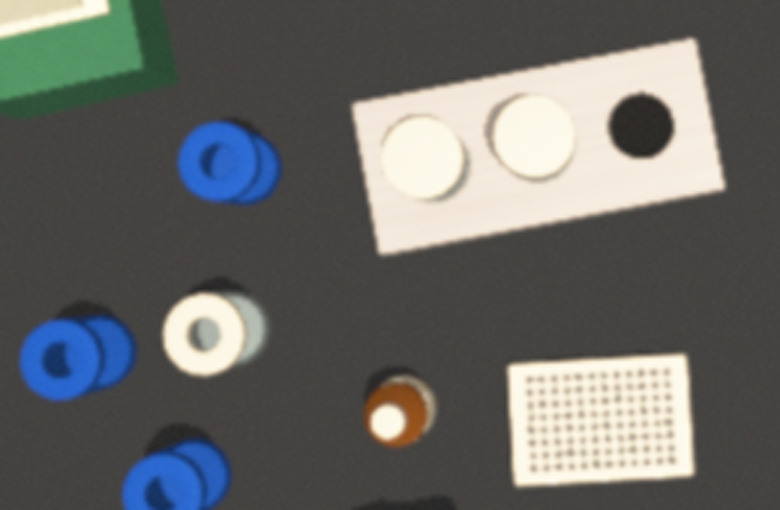

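View pics/c2.png

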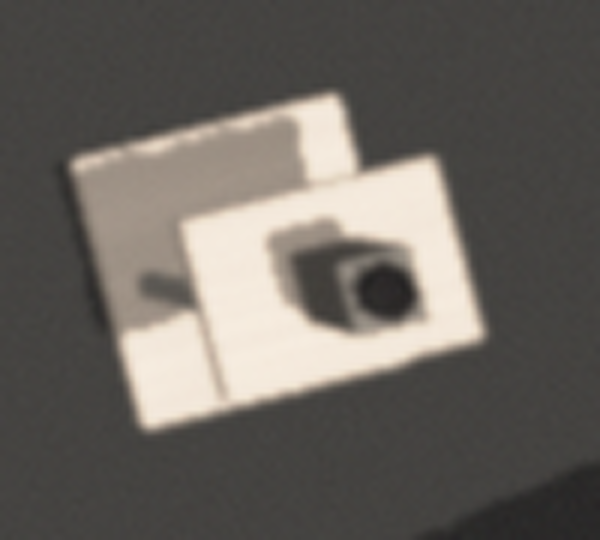

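```bash
python3 - <<'E'
from h import *
arm.movep([0.607,0.004,0.30],down(np.radians(-78.5)))
im,cm=snap("wrist","row.png"); o=readout.observe(); print(o["t"],o["joint_pos"].round(2),o["ee_pos"])
for n,P in [("sa",(.5923,.0773,.11)),("sb",(.6069,.005,.11)),("pl",(.6215,-.0695,.03))]: print(n,proj(cm,P).round(1))
E
```

```text
2.6667 [-0.04 -0.04  1.47 -0.    1.71  1.33] [0.60702351 0.00334963 0.29982865]
sa [227.  209.1]
sb [312.8 209.1]
pl [385.7 195.7]
```

View pics/row.png

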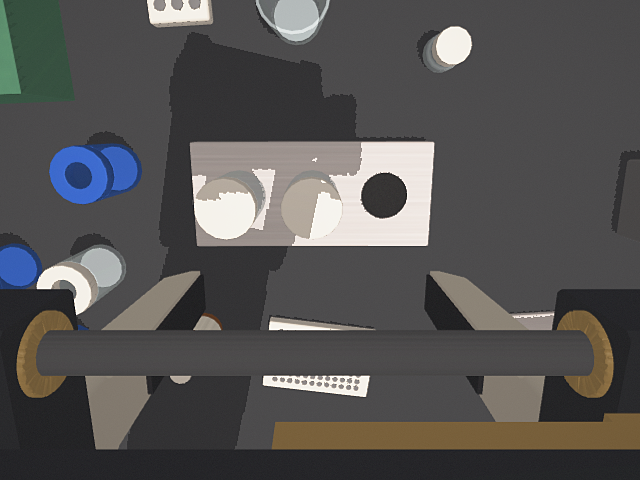

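The wrist view shows the riser, at about (190–434, 142–246). The sealed lids are near (226,208) and (312,208), and the black disc is near (384,195). These agree with the top-view projections within about 2 px. I'll fit the disc and the riser edges, then go on to the jar.

```bash
cat > row.py <<'E'
from h import *
def disc(im,cm,u,v,z,thr=70):
    g=im.max(2); m=(g<thr).astype(np.uint8)
    n,l,st,c=cv2.connectedComponentsWithStats(m)
    k=l[v,u]; cs,_=cv2.findContours((l==k).astype(np.uint8),cv2.RETR_EXTERNAL,cv2.CHAIN_APPROX_NONE)
    print("c px",c[k],st[k]); return circ(cm,cs[0],z),onz(cm,*c[k],z)
E
python3 - <<'E'
from row import *
im=cv2.imread("pics/row.png")[:,:,::-1]
cm=cam("wrist",readout.observe())
print(disc(im,cm,384,195,.031))
# riser mask: light & shadowed: brighter than 100
g=im.min(2); m=((g>100)).astype(np.uint8); m[:120]=0;m[262:]=0;m[:,:180]=0;m[:,445:]=0
cs,_=cv2.findContours(cv2.morphologyEx(m,cv2.MORPH_CLOSE,np.ones((9,9))),cv2.RETR_EXTERNAL,cv2.CHAIN_APPROX_NONE)
c=max(cs,key=cv2.contourArea); P=np.array([onz(cm,u,v,.03)[:2] for u,v in c.reshape(-1,2)]).astype(np.float32)
r=cv2.minAreaRect(P*1000); print("riser",r)
# lids: edge circle fits from HoughCircles
gray=cv2.cvtColor(np.ascontiguousarray(im),cv2.COLOR_RGB2GRAY)
for (u,v) in [(226,208),(312,208)]:
    s=np.ascontiguousarray(gray[v-50:v+50,u-50:u+50])
    h=cv2.HoughCircles(s,cv2.HOUGH_GRADIENT_ALT,1,100,param1=80,param2=.5,minRadius=27,maxRadius=36)
    if h is not None: a=h[0][0]; print(a, onz(cm,a[0]+u-50,a[1]+v-50,.11), a[2]/cm[0]*(cm[4][2]-.11))
# jar view
arm.movep([0.474,0.225,0.24],down(np.radians(45)))
im,cm=snap("wrist","jar.png"); o=readout.observe(); print(o["t"],o["ee_pos"],proj(cm,(.4737,.2254,.08)))
E
```

```text
c px [383.74857505 194.91830272] [ 362  173   45   45 1579]
((array([ 0.62166851, -0.06715657]), np.float64(0.022971520366083773)), array([ 0.62194944, -0.06708574,  0.031     ]))
riser ((607.3870239257812, 6.2697296142578125), (109.20299530029297, 249.07284545898438), 11.40842342376709)
[46.       50.       31.056648] [0.59241168 0.08162056 0.11      ] 0.026300221625145892
[47.       48.       31.316875] [0.60889281 0.00871981 0.11      ] 0.026520594186455106
4.2417 [0.47432293 0.22467438 0.24013198] [315.25894584 216.13088325]
```

View pics/jar.png

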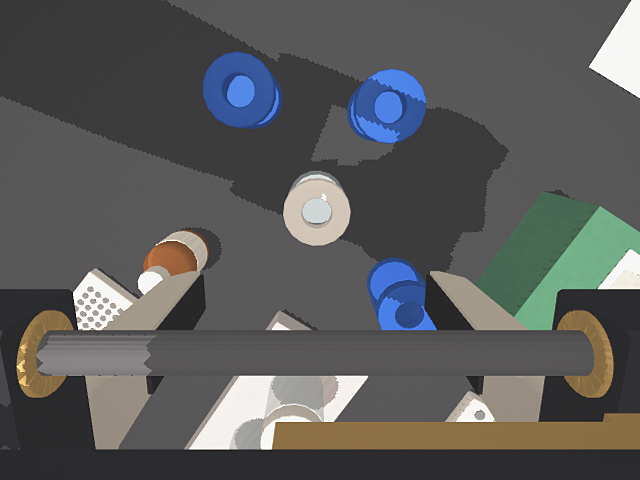

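```bash
python3 - <<'E'
from row import *
im=cv2.imread("pics/jar.png"); cm=cam("wrist",readout.observe())
hsv=cv2.cvtColor(im,cv2.COLOR_BGR2HSV); m=((hsv[...,2]>130)).astype(np.uint8)
m[:165]=0;m[260:]=0;m[:,:270]=0;m[:,365:]=0
gray=cv2.cvtColor(im,cv2.COLOR_BGR2GRAY); s=np.ascontiguousarray(gray[150:275,255:380])
for rr in ((10,18),(28,40)):
    h=cv2.HoughCircles(s,cv2.HOUGH_GRADIENT_ALT,1,100,param1=80,param2=.5,minRadius=rr[0],maxRadius=rr[1])
    if h is not None: a=h[0][0]; print(a[0]+255,a[1]+150,a[2],onz(cm,a[0]+255,a[1]+150,.08), a[2]/cm[0]*(cm[4][2]-.08))
cv2.imwrite("pics/jz.png",cv2.resize(im[150:275,255:380],None,fx=4.8,fy=4.8,interpolation=cv2.INTER_CUBIC))
t=cv2.imread("pics/top0.png"); ct=cam("top")
hv=cv2.cvtColor(t,cv2.COLOR_BGR2HSV); m=((hv[...,2]>215)&(hv[...,1]<60)).astype(np.uint8)
def comp(u,v):
    n,l,st,c=cv2.connectedComponentsWithStats(m); k=l[v,u]
    cs,_=cv2.findContours((l==k).astype(np.uint8),cv2.RETR_EXTERNAL,cv2.CHAIN_APPROX_NONE); return cs[0],st[k]
c,s=comp(188,281); print("top jar",s,circ(ct,c,.08))
E
```

```text
317.0 212.0 14.45519 [0.47235131 0.22866906 0.08      ] 0.011218106812948334
318.0 211.0 34.31107 [0.47234424 0.22979208 0.08      ] 0.026627477760352628
top jar [185 268  26  27 441] (array([0.47348195, 0.226304  ]), np.float64(0.02551359035258355))
```

View pics/jz.png

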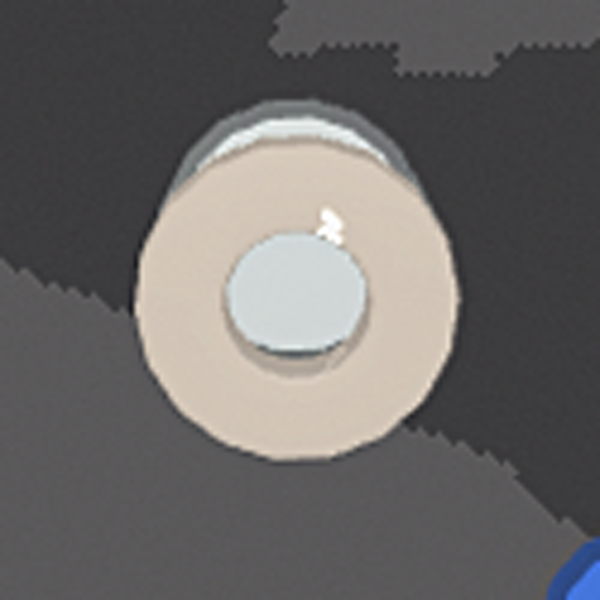

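The jar's lid centre is at (317,212) px, which gives (0.4724, 0.2287). The fitted radii of 11.2 and 26.6 mm match the given 12 and 27. The top view reads about 2.5 mm lower in y for both the jar and the disc, a consistent top-camera bias, so I'll trust the wrist view.

```bash
python3 - <<'E'
from h import *
J=np.array([.4724,.2288]); 
arm.servo_line([*J,.24],speed=.1)
print(arm.servo_line([*J,.05],speed=.15,guard=6), arm.servo_line([*J,.027],speed=.06,guard=6))
o=readout.observe(); print(o["t"],o["ee_pos"],o["wrist_force"])
gripper_to(0.045); o=readout.observe(); print(o["gripper_width"],o["wrist_force"],o["t"])
z0=o["ee_pos"][2]
arm.servo_line([*J,.23],speed=.15)
o=readout.observe(); print(o["gripper_width"],o["wrist_force"],o["t"],z0)
im,cm=snap("side","s1.png"); snap("wrist","w1.png")
E
```

```text
False False
6.4417 [0.47228335 0.22875801 0.0267398 ] [-0.38424349 -0.3773879   0.12287911]
0.05438587049639218 [-0.55247212 -0.74139875  1.19718927] 7.1417
0.0540179751648096 [ 0.1574887   0.27547381 -3.51412258] 8.6417 0.02705619327931209
```

View pics/s1.png

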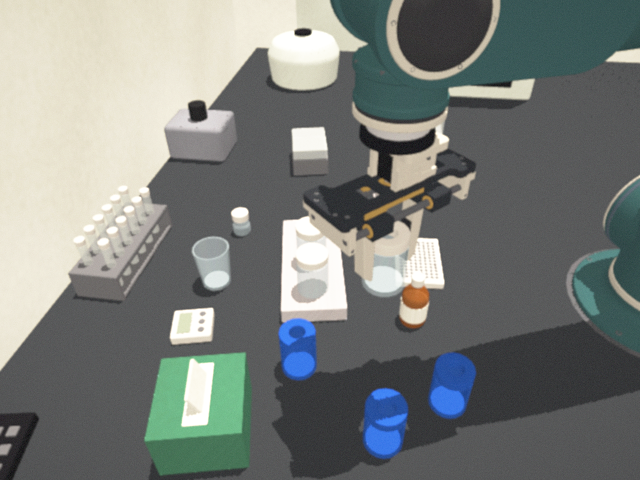

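View pics/w1.png

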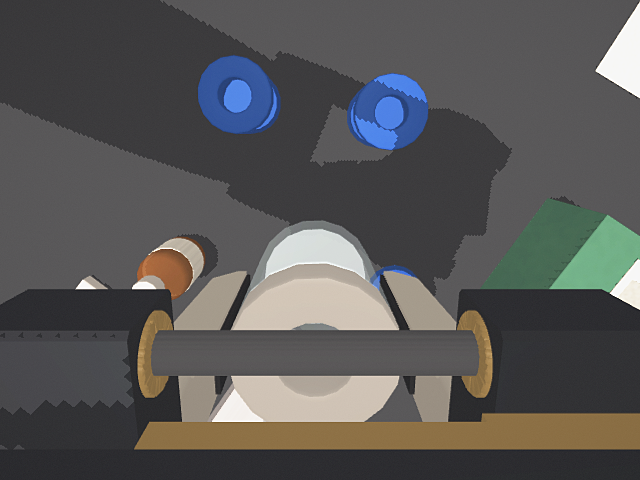

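```bash
python3 - <<'E'
from h import *
o=readout.observe(); cm=cam("wrist",o); t=o["ee_pos"]
ty=np.array([np.sin(np.pi/4),-np.cos(np.pi/4)])
for d in (-.004,0,.004):
    q=[proj(cm,[*(t[:2]+ty*(d+s)),t[2]+.053]) for s in (-.027,0,.027)]; print(d,np.round(q,1).tolist())
P=np.array([.6219,-.0671]); Q=down(np.radians(11.4))
arm.movep([*P,.23],Q)
o=readout.observe(); print(o["t"],o["ee_pos"],o["gripper_width"],o["wrist_force"])
snap("top","t2.png"); 
arm.servo_line([*P,.072],speed=.12)
g=arm.servo_line([*P,.054],speed=.02,guard=2.5)
o=readout.observe(); print(g,o["t"],o["ee_pos"],o["wrist_force"],o["gripper_width"])
snap("side","s2.png")
E
```

```text
-0.004 [[315.0, 259.1], [315.1, 346.7], [315.1, 425.7]]
0 [[315.0, 272.6], [315.1, 358.9], [315.1, 436.7]]
0.004 [[315.0, 286.0], [315.1, 370.9], [315.1, 447.6]]
10.0 [ 0.62177006 -0.06606797  0.23010789] 0.054146060582216125 [-0.20495102 -0.5253205  -1.7399915 ]
True 12.225 [ 0.62173449 -0.06706235  0.05700438] [ 0.05503528 -0.20659718  5.34427414] 0.054562350183871025
```

View pics/s2.png

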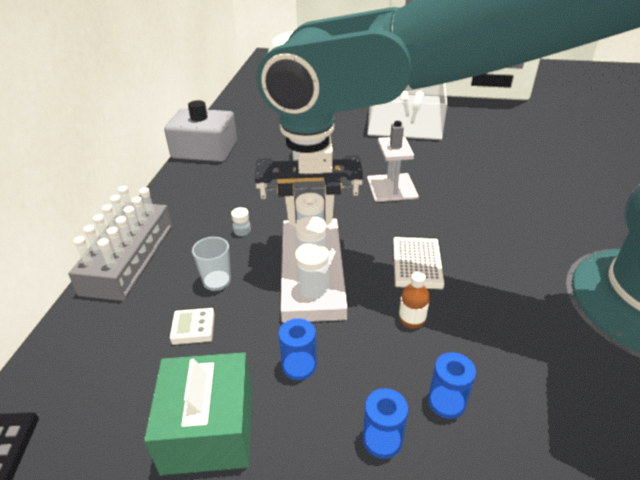

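```bash
python3 - <<'E'
from h import *
im,cm=snap("wrist","w3.png"); t=readout.observe(); print(t["t"],t["ee_pos"],cm[4])
E
```

```text
12.325 [ 0.62170536 -0.06705604  0.05699721] [ 0.60877789 -0.00286025  0.22238525]
```

View pics/w3.png

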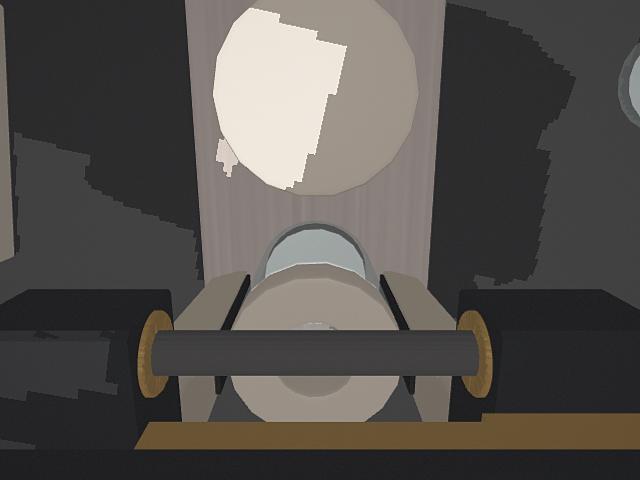

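```bash
python3 - <<'E'
from h import *
o=readout.observe(); cm=cam("wrist",o); t=o["ee_pos"]
a=np.radians(11.4); X=np.array([np.cos(a),np.sin(a)]); Y=np.array([-np.sin(a),np.cos(a)])
for n,u,v in [("sb near",315,195.5),("jar near",316,263),("sb L",213,92),("sb R",417.5,92),("jar L",231.5,345),("jar R",402,345),("jar bot",316,424)]:
    p=onz(cm,u,v,.11)[:2]-t[:2]; print(n,(p@X*1e3).round(1),(p@Y*1e3).round(1))
im=cv2.imread("pics/w3.png"); print(im[185:205,315].max(1).tolist(), im[252:275,316].max(1).tolist(), im[376:426,316].max(1).tolist())
# riser edges, row 230-280
for v in (225,240,255,270): print(v,im[v,180:260:1].max(1).tolist()[:40])
E
```

```text
sb near -0.1 48.8
jar near 0.1 29.7
sb L -26.1 75.4
sb R 26.0 75.3
jar L -24.8 4.4
jar R 25.5 4.4
jar bot 0.1 -22.6
[156, 156, 157, 156, 157, 156, 156, 155, 154, 152, 126, 132, 134, 135, 135, 135, 135, 135, 136, 136] [165, 165, 164, 165, 165, 163, 166, 165, 162, 169, 194, 187, 120, 128, 131, 130, 131, 131, 131, 132, 131, 131, 132] [140, 130, 131, 129, 129, 131, 131, 130, 130, 130, 131, 130, 131, 129, 130, 131, 130, 133, 135, 135, 139, 161, 158, 157, 156, 155, 154, 154, 153, 154, 154, 154, 154, 153, 154, 153, 153, 154, 154, 152, 155, 153, 153, 154, 155, 155, 98, 104, 105, 105]
225 [47, 45, 46, 47, 45, 45, 46, 47, 45, 46, 44, 45, 44, 47, 45, 48, 43, 44, 43, 39, 74, 130, 132, 132, 134, 135, 137, 135, 135, 132, 135, 136, 135, 140, 139, 139, 138, 137, 135, 135]
240 [68, 66, 67, 67, 67, 67, 66, 66, 67, 67, 66, 66, 68, 68, 69, 70, 44, 45, 44, 45, 40, 73, 128, 131, 132, 134, 137, 136, 136, 132, 133, 135, 135, 136, 139, 139, 140, 139, 135, 135]
255 [65, 65, 68, 68, 68, 66, 69, 69, 67, 66, 67, 68, 67, 67, 67, 67, 69, 46, 43, 44, 44, 38, 69, 131, 129, 133, 135, 136, 137, 136, 133, 132, 133, 136, 135, 137, 138, 142, 138, 136]
270 [67, 67, 67, 67, 65, 66, 65, 66, 67, 68, 67, 68, 67, 68, 67, 68, 69, 71, 70, 47, 44, 45, 41, 70, 130, 130, 132, 133, 135, 137, 133, 132, 133, 133, 135, 135, 137, 138, 140, 138]
```

Contact came at TCP z = 0.057, which is the expected height. The wrist picture shows the jar's near lid edge at v = 263 and sealed_b's at v = 195. That gives a 19 mm gap instead of 21, so the jar sits about 2.5 mm too close along the row. I'll lift it slightly, shift it, and set it down again.

```bash
python3 - <<'E'
from h import *
a=np.radians(11.4); Y=np.array([-np.sin(a),np.cos(a)])
P=np.array([.6219,-.0671])-.0025*Y
o=readout.observe(); t=o["ee_pos"]
arm.servo_line([t[0],t[1],.065],speed=.05); arm.servo_line([*P,.065],speed=.04)
g=arm.servo_line([*P,.054],speed=.015,guard=2.5)
o=readout.observe(); print(g,o["t"],o["ee_pos"],o["wrist_force"],o["gripper_width"])
im,cm=snap("wrist","w4.png")
im=im.max(2); print(im[170:225,315].tolist()); print(im[255:275,316].tolist()); print(im[380:425,316].tolist())
E
```

```text
True 13.45 [ 0.6223737  -0.06949096  0.05690726] [ 0.11684323 -0.07688417  4.44527487] 0.05409991506932818
[158, 157, 158, 158, 158, 158, 157, 158, 158, 156, 157, 157, 155, 154, 155, 153, 119, 136, 138, 135, 136, 135, 135, 136, 135, 136, 136, 137, 136, 135, 135, 134, 136, 136, 135, 137, 136, 136, 136, 136, 136, 137, 135, 136, 136, 136, 140, 141, 17, 23, 37, 91, 85, 84, 86]
[165, 165, 164, 164, 163, 162, 169, 195, 188, 119, 130, 131, 131, 132, 131, 131, 130, 133, 131, 133]
[130, 129, 131, 130, 130, 131, 131, 130, 131, 132, 130, 132, 131, 132, 134, 135, 141, 162, 160, 157, 156, 155, 155, 155, 154, 153, 154, 153, 154, 154, 154, 153, 154, 154, 154, 153, 153, 154, 154, 154, 156, 154, 99, 103, 104]
```

View pics/w4.png

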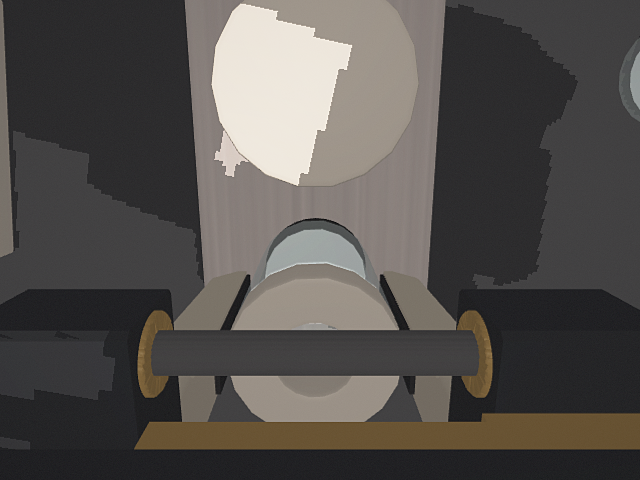

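```bash
python3 - <<'E'
from h import *
o=readout.observe(); t=o["ee_pos"]
gripper_to(0.085); o=readout.observe(); print(o["t"],o["gripper_width"],o["wrist_force"])
arm.servo_line([t[0],t[1],.16],speed=.12)
arm.movep([0.6145,-0.03,0.26],down(np.radians(-78.5)))
im,cm=snap("wrist","row2.png"); o=readout.observe(); print(o["t"],o["ee_pos"])
cv2.imwrite("pics/row2c.png",cv2.resize(im[120:270,130:470,::-1],None,fx=2.3,fy=2.3,interpolation=cv2.INTER_CUBIC))
E
```

```text
14.2083 0.08503641885067457 [0.95197579 1.12239602 0.72494629]
16.725 [ 0.61441815 -0.03004622  0.25947064]
```

View pics/row2c.png

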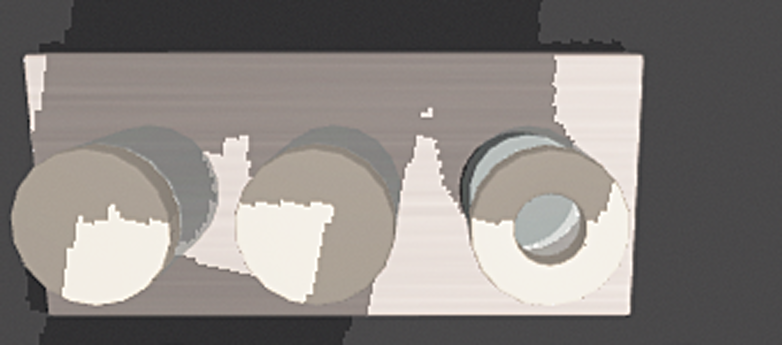

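```bash
python3 - <<'E'
from h import *
im=cv2.imread("pics/row2.png"); cm=cam("wrist",readout.observe())
a=np.radians(11.4); X=np.array([np.cos(a),np.sin(a)]); Y=np.array([-np.sin(a),np.cos(a)])
for n,x,y in [("a",90.5,227),("b",314.5,225.5),("jar",549.5,225.5)]:
    u,v=x/2.3+130-.3,y/2.3+120-.3; p=onz(cm,u,v,.11); print(n,u,v,p)
    gray=cv2.cvtColor(im,cv2.COLOR_BGR2GRAY); ui,vi=int(u),int(v); s=np.ascontiguousarray(gray[vi-55:vi+55,ui-55:ui+55])
    h=cv2.HoughCircles(s,cv2.HOUGH_GRADIENT_ALT,1.5,100,param1=60,param2=.5,minRadius=31,maxRadius=39)
    if h is not None: q=h[0][0]; print(" hough",q[0]+ui-55,q[1]+vi-55,q[2],onz(cm,q[0]+ui-55,q[1]+vi-55,.11))
# riser corners from crop
for n,x,y in [("TL",23,54),("TR",643,55),("BR",630,315)]:
    print(n,onz(cm,x/2.3+130,y/2.3+120,.03))
# edges of riser along u at rows near top
g=im.max(2)
def lines(pts): 
    P=np.array([onz(cm,u,v,.03)[:2] for u,v in pts]); return cv2.fitLine(P.astype(np.float32),cv2.DIST_HUBER,0,.01,.01).ravel()
right=[]
for v in range(150,250,4):
    r=g[v,395:425].astype(int); k=np.argmin(np.diff(r)); right.append((395+k+.5,v))
L=lines(right); print("right edge",L,np.degrees(np.arctan2(L[1],L[0])))
top=[]
for u in range(160,400,6):
    c=g[130:155,u].astype(int); k=np.argmax(np.diff(c)); top.append((u,130+k+.5))
T=lines(top); print("top",T)
bot=[]
for u in range(160,400,6):
    c=g[245:268,u].astype(int); k=np.argmin(np.diff(c)); bot.append((u,245+k+.5))
B=lines(bot); print("bot",B)
# place: from right edge inward 50mm(Y), mid of top/bot
for e,nm,off in ((L,"right",.050*Y),(T,"top",-.055*X),(B,"bot",.055*X)):
    print(nm,"coord along axis", (e[2:]+off)@ (Y if nm=="right" else X))
for n,p in (("jar est",(.6219,-.0671)),): print(np.dot(p,Y),np.dot(p,X))
E
```

```text
a 169.04782608695652 218.39565217391305 [0.59245688 0.07937871 0.11      ]
 hough 172.5 220.0 35.338318 [0.59173416 0.07663768 0.11      ]
b 266.4391304347826 217.74347826086955 [0.60783597 0.00638111 0.11      ]
 hough 263.5 217.5 35.06563 [0.60757455 0.00861845 0.11      ]
jar 368.61304347826086 217.74347826086955 [ 0.62343892 -0.07027043  0.11      ]
 hough 371.5 220.5 35.837112 [ 0.62178097 -0.07293518  0.11      ]
TL [0.63536693 0.13832178 0.03      ]
TR [ 0.68447829 -0.10486959  0.03      ]
BR [ 0.57809594 -0.12687519  0.03      ]
right edge [ 0.97975373  0.20020632  0.63476676 -0.11468533] 11.549025
top [ 0.19949539 -0.97989875  0.6607236   0.01818228]
bot [ 0.18671958 -0.98241323  0.5559885  -0.01078907]
right coord along axis -0.18788903637827326
top coord along axis 0.5962821858408422
bot coord along axis 0.5978869514339387
-0.1886992957988961 0.5963678359578095
```

```bash
python3 - <<'E'
from h import *
for f in ("w3","w4"):
    im=cv2.imread(f"pics/{f}.png"); print(im[255:330,316].max(1).tolist())
im=cv2.imread("pics/w3.png"); cv2.imwrite("pics/w3c.png",cv2.convertScaleAbs(cv2.resize(im[215:425,215:420],None,fx=2.8,fy=2.8,interpolation=cv2.INTER_CUBIC),alpha=2.2,beta=-150))
im=cv2.imread("pics/row2.png");cv2.imwrite("pics/r2c.png",cv2.resize(im[170:265,320:415],None,fx=6,fy=6,interpolation=cv2.INTER_CUBIC))
t=np.array([.6217,-.06706,.057])
E
```

```text
[165, 165, 163, 166, 165, 162, 169, 194, 187, 120, 128, 131, 130, 131, 131, 131, 132, 131, 131, 132, 132, 133, 137, 146, 165, 161, 160, 159, 159, 156, 157, 156, 157, 156, 157, 155, 157, 157, 156, 156, 156, 157, 156, 156, 156, 156, 157, 156, 156, 155, 155, 156, 154, 155, 156, 156, 156, 156, 155, 157, 155, 155, 154, 156, 154, 155, 151, 154, 185, 154, 154, 155, 155, 158, 160]
[165, 165, 164, 164, 163, 162, 169, 195, 188, 119, 130, 131, 131, 132, 131, 131, 130, 133, 131, 133, 131, 134, 138, 147, 164, 161, 159, 159, 159, 156, 156, 156, 157, 157, 156, 157, 156, 156, 158, 156, 156, 157, 156, 157, 156, 156, 155, 157, 157, 154, 157, 155, 156, 156, 155, 155, 155, 156, 156, 155, 155, 155, 156, 156, 156, 153, 151, 155, 183, 155, 153, 155, 155, 160, 160]
```

View pics/w3c.png

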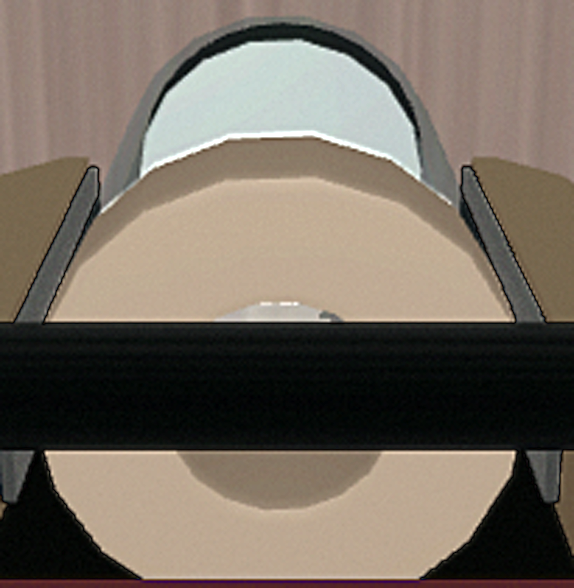

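View pics/r2c.png

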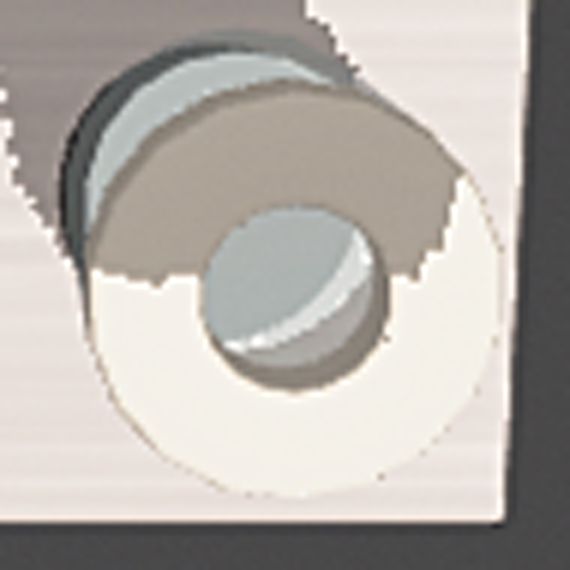

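The enlarged picture shows that the edge I used (v = 263) was the lower rim of the lid's side. The top edge is at v = 278. So my shift went the wrong way: the spacing from sealed_b to the jar is now about 78 mm, while sealed_a to sealed_b is about 74.6 mm. I'll regrip and move the jar back 3.2 mm.

```bash
python3 - <<'E'
from h import *
a=np.radians(11.4); Y=np.array([-np.sin(a),np.cos(a)])
C=np.array([.62237,-.06949]); P=C+.0032*Y
Q=down(a)
arm.movep([*C,.16],Q)
arm.servo_line([*C,.0575],speed=.12,guard=6)
gripper_to(.045); o=readout.observe(); print(o["t"],o["gripper_width"],o["ee_pos"],o["wrist_force"])
z=o["ee_pos"][2]
arm.servo_line([*C,z+.006],speed=.05); arm.servo_line([*P,z+.006],speed=.04)
g=arm.servo_line([*P,z-.003],speed=.015,guard=2.5)
o=readout.observe(); print(g,o["t"],o["ee_pos"],o["wrist_force"])
gripper_to(.085)
arm.servo_line([*P,.16],speed=.12)
arm.movep([0.6145,-0.03,0.26],down(np.radians(-78.5)))
im,cm=snap("wrist","row3.png"); o=readout.observe(); print(o["t"],o["ee_pos"])
cv2.imwrite("pics/row3c.png",cv2.resize(im[120:270,130:470,::-1],None,fx=2.3,fy=2.3,interpolation=cv2.INTER_CUBIC))
snap("top","t3.png")
E
```

```text
19.7833 0.05411404086788977 [ 0.62240138 -0.06949008  0.05762774] [-0.41781627  0.04417118  1.34152018]
True 20.7583 [ 0.62175762 -0.06639133  0.05752185] [ 0.23337426 -0.16719511  4.58332055]
23.9667 [ 0.61442771 -0.03005688  0.25945827]
```

View pics/row3c.png

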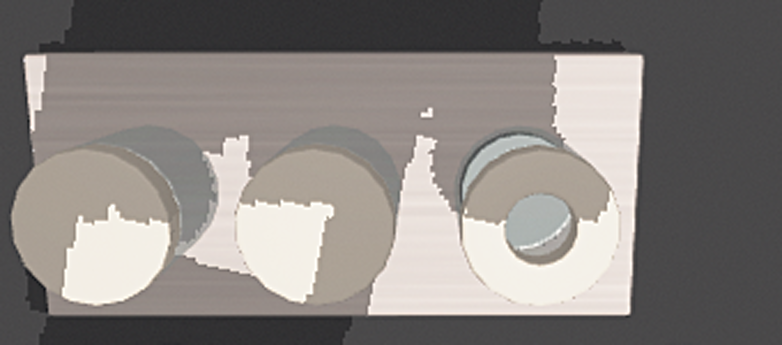

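The row is now even. In the crop, the lids are at x = 90.5, 314.5 and 540.5, spaced 224 and 226 px, and all at y ≈ 226. Next is the probe.

```bash
python3 - <<'E'
from h import *
cm=cam("wrist",readout.observe()); print("port",onz(cm,540.5/2.3+129.7,225.5/2.3+119.7,.11))
ct=cam("top"); b=onz(ct,473.5,288,.168); print(b)
arm.movep([.47,-.299,.30],down(np.radians(14.5)))
im,cm=snap("wrist","probe.png"); o=readout.observe(); print(o["t"],o["joint_pos"].round(2),o["ee_pos"])
E
```

```text
port [ 0.62284122 -0.06739781  0.11      ]
[ 0.47267518 -0.29837322  0.168     ]
25.925 [-0.61 -0.15  1.57  0.    1.72 -0.86] [ 0.47019466 -0.29873779  0.2998927 ]
```

View pics/probe.png

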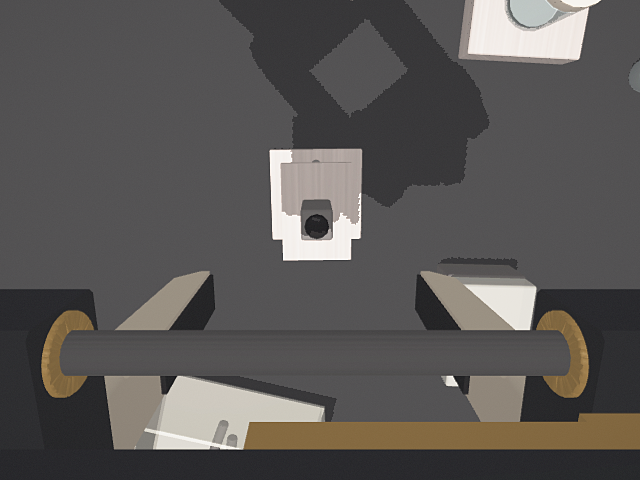

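```bash
python3 - <<'E'
from h import *
im=cv2.imread("pics/probe.png"); cm=cam("wrist",readout.observe())
cv2.imwrite("pics/pz.png",cv2.resize(im[140:270,260:370],None,fx=4.5,fy=4.5,interpolation=cv2.INTER_CUBIC))
g=im.max(2); m=(g<50).astype(np.uint8); n,l,st,c=cv2.connectedComponentsWithStats(m); k=l[228,316]; print(c[k],st[k],"btn",onz(cm,*c[k],.168))
# plate quad side edges: use lower part rows 242-258 left/right edges; bottom edge
pts=[];ptr=[];bb=[]
for v in range(243,258): 
    r=g[v,270:300].astype(int); pts.append((270+np.argmax(np.diff(r))+.5,v)); r=g[v,340:365].astype(int); ptr.append((340+np.argmin(np.diff(r))+.5,v))
for u in range(287,348): c=g[250:270,u].astype(int); bb.append((u,250+np.argmin(np.diff(c))+.5))
for n,p in (("L",pts),("R",ptr),("B",bb)):
    P=np.array([onz(cm,*q,.11)[:2] for q in p],np.float32); L=cv2.fitLine(P,cv2.DIST_HUBER,0,.01,.01).ravel(); print(n,L,np.degrees(np.arctan2(L[1],L[0])))
E
```

```text
[316.26890756 225.04761905] [305 214  24  24 357] btn [ 0.47088924 -0.29885761  0.168     ]
L [ 0.26285744 -0.9648347   0.45107076 -0.3407554 ] -74.760315
R [ 0.26915827 -0.96309596  0.50918883 -0.3260393 ] -74.38581
B [ 0.968261    0.24994119  0.48054174 -0.34187773] 14.474032
```

View pics/pz.png

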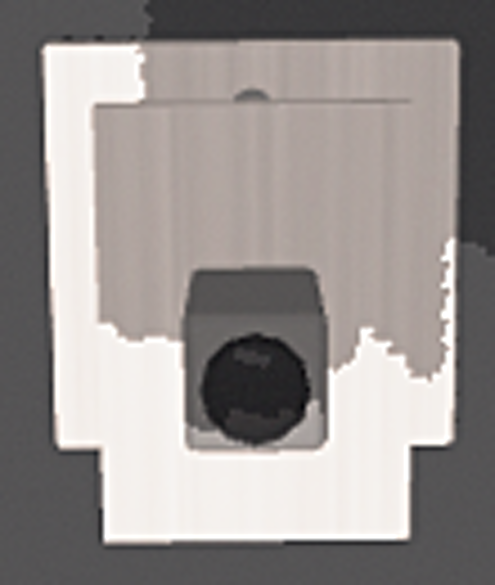

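The probe's button is at (316.7,225.8) px, giving (0.471, -0.299). The plate edges give a centre of (0.4714, -0.3001), yaw 14.5° and width 60.0 mm, matching the given size. Now gripping the handle.

```bash
python3 - <<'E'
from h import *
C=np.array([.4712,-.2996])
arm.servo_line([*C,.30],speed=.05)
print(arm.servo_line([*C,.15],speed=.15,guard=6),arm.servo_line([*C,.122],speed=.06,guard=6))
gripper_to(.016); o=readout.observe(); print(o["t"],o["gripper_width"],o["ee_pos"],o["wrist_force"])
arm.servo_line([*C,.265],speed=.1)
o=readout.observe(); print(o["t"],o["gripper_width"],o["ee_pos"],o["wrist_force"])
snap("side","s5.png"); snap("wrist","w5.png"); im,_=snap("top","t5.png")
s=cv2.imread("pics/s5.png"); cv2.imwrite("pics/s5c.png",cv2.resize(s[20:220,330:480],None,fx=3,fy=3,interpolation=cv2.INTER_CUBIC))
E
```

```text
False False
28.9167 0.02344576935180935 [ 0.47120649 -0.29960853  0.12198216] [-0.04111297  0.23727908 -0.04381061]
30.5 0.023755054188125225 [ 0.47107709 -0.29953379  0.26432572] [-0.41156595  0.44180818 -0.78835435]
```

View pics/s5c.png

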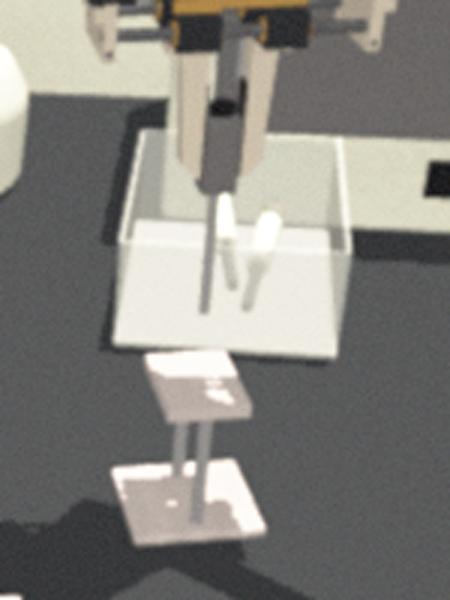

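View pics/w5.png

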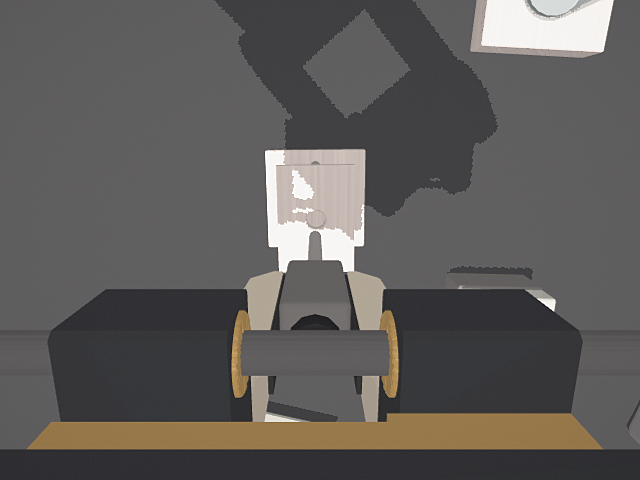

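```bash
python3 - <<'E'
from h import *
o=readout.observe(); cm=cam("wrist",o); t=o["ee_pos"]; s=cam("side")
a=np.radians(14.5); ty=np.array([np.sin(a),-np.cos(a)])
for d in (-.004,-.002,0,.002): 
    P=[*(t[:2]+ty*d),t[2]-.102]; print(d,proj(cm,P).round(1),"low rim near",proj(cm,[*(t[:2]+ty*(d-.004)),t[2]-.102]).round(1))
tip=[*t[:2],t[2]-.102]; hb=[*t[:2],t[2]-.012]; bt=[*t[:2],t[2]+.046]
print("side tip,handlebottom,btn",proj(s,tip),proj(s,hb),proj(s,bt))
im=cv2.imread("pics/w5.png"); 
for v in range(226,262,4): print(v,im[v,300:332].max(1).tolist())
sd=cv2.imread("pics/s5.png")
for v in range(85,128,5): print(v,sd[v,388:412].max(1).tolist())
E
python3 -c "
import cv2
im=cv2.imread('pics/w5.png');cv2.imwrite('pics/w5c.png',cv2.resize(im[200:340,250:380],None,fx=4.2,fy=4.2,interpolation=cv2.INTER_CUBIC))"
```

```text
-0.004 [315.4 228.6] low rim near [315.4 222.6]
-0.002 [315.4 231.5] low rim near [315.4 225.6]
0 [315.4 234.5] low rim near [315.4 228.6]
0.002 [315.4 237.5] low rim near [315.4 231.5]
side tip,handlebottom,btn [397.72585485 123.42044022] [401.47031614  82.17253781] [404.11630507  53.0250891 ]
226 [247, 247, 247, 247, 247, 248, 251, 250, 191, 168, 159, 154, 163, 182, 184, 191, 197, 188, 177, 169, 160, 161, 167, 189, 188, 194, 194, 194, 195, 194, 194, 195]
230 [247, 247, 247, 247, 247, 247, 247, 247, 247, 248, 250, 253, 255, 255, 255, 237, 255, 255, 255, 254, 255, 255, 254, 252, 249, 248, 248, 248, 248, 249, 251, 253]
234 [247, 247, 247, 247, 247, 247, 247, 248, 253, 255, 148, 123, 132, 132, 133, 133, 134, 134, 129, 118, 224, 255, 249, 247, 247, 247, 247, 247, 247, 247, 247, 247]
238 [247, 247, 247, 247, 247, 247, 247, 250, 255, 145, 121, 131, 133, 133, 133, 133, 134, 133, 133, 129, 111, 255, 252, 248, 247, 247, 247, 247, 247, 247, 247, 247]
242 [247, 247, 247, 247, 247, 247, 248, 252, 255, 148, 125, 132, 131, 134, 135, 134, 133, 134, 134, 129, 114, 227, 255, 248, 247, 247, 247, 247,
[... 1102 characters left out ...]
 240, 191, 155, 153, 174, 209, 218, 204, 202, 211, 226, 235, 242, 244, 244]
105 [239, 238, 239, 237, 239, 238, 237, 237, 237, 222, 165, 154, 163, 198, 228, 224, 199, 197, 199, 215, 231, 239, 237, 236]
110 [239, 239, 238, 238, 237, 238, 237, 238, 232, 198, 156, 155, 174, 225, 237, 236, 222, 201, 198, 204, 218, 233, 237, 233]
115 [239, 238, 237, 238, 238, 238, 239, 238, 226, 171, 150, 161, 199, 235, 240, 238, 233, 217, 194, 183, 189, 219, 234, 229]
120 [239, 239, 240, 239, 239, 239, 239, 235, 210, 163, 151, 176, 224, 236, 239, 238, 239, 238, 237, 238, 238, 236, 223, 197]
125 [237, 240, 238, 239, 239, 239, 239, 235, 231, 231, 226, 233, 239, 239, 238, 239, 239, 237, 238, 238, 238, 239, 238, 238]
```

View pics/w5c.png

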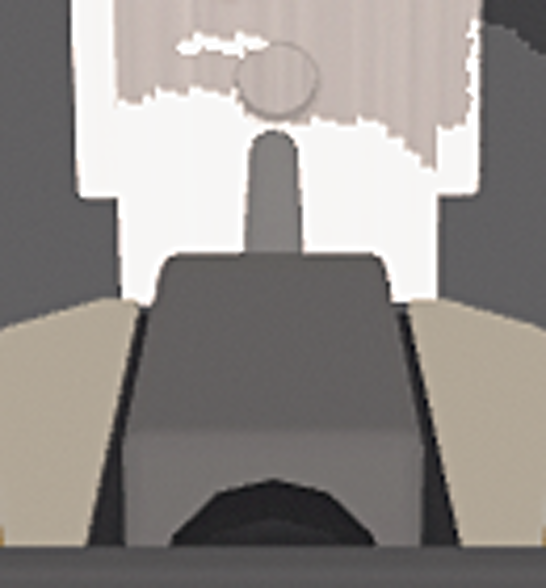

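The rod is clear of the stand. Its near tip rim is at (315,231) in the wrist view, about 1.5 mm off in tool y. In the side view the tip at (398,124) matches the prediction of (397.7,123.4), so the rod is upright. Now hovering over the port for a direct comparison.

```bash
python3 - <<'E'
from h import *
T=np.array([.6220,-.0662])
arm.servo_line([*T,.265],speed=.15); arm.servo_line([*T,.235],speed=.08)
arm.sleep(.2)
o=readout.observe(); print(o["t"],o["ee_pos"],o["gripper_width"])
im,cm=snap("wrist","w6.png"); snap("side","s6.png"); snap("top","t6.png")
cv2.imwrite("pics/w6c.png",cv2.resize(im[160:335,225:405,::-1],None,fx=3.4,fy=3.4,interpolation=cv2.INTER_CUBIC))
s=cv2.imread("pics/s6.png"); cv2.imwrite("pics/s6c.png",cv2.resize(s[130:280,240:390],None,fx=4,fy=4,interpolation=cv2.INTER_CUBIC))
E
```

```text
33.375 [ 0.62215938 -0.06620109  0.23553043] 0.023957215272353224
```

View pics/w6c.png

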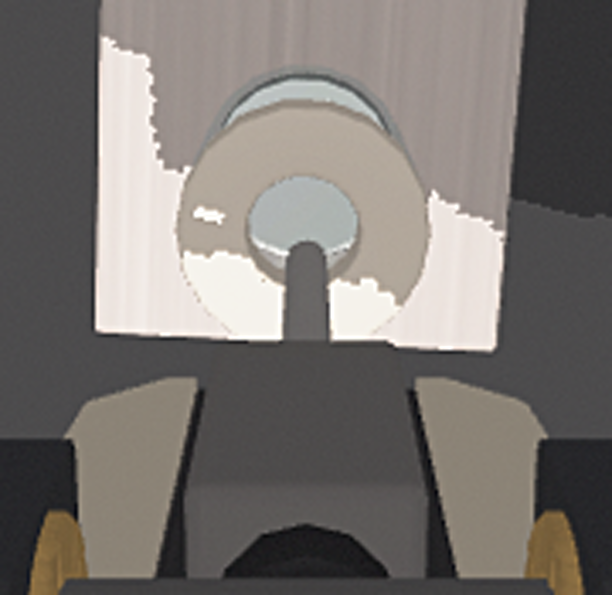

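View pics/s6c.png

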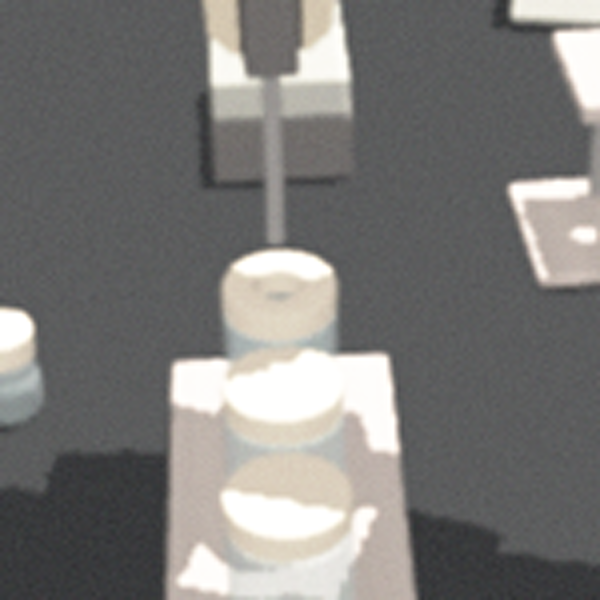

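```bash
python3 - <<'E'
from h import *
o=readout.observe(); cm=cam("wrist",o); t=o["ee_pos"]
a=np.radians(14.5); X=np.array([np.cos(a),np.sin(a)]); ty=np.array([np.sin(a),-np.cos(a)])
f=lambda x,y,z:(lambda p:np.round([1e3*((p[:2]-t[:2])@X),1e3*((p[:2]-t[:2])@ty)],1))(onz(cm,x/3.4+225-.3,y/3.4+160-.3,z))
zt=t[2]-.102
for n,x,y,z in [("tip near rim",306,240,zt),("port top",303,176,.11),("port bottom",303,287,.11),("port L",247,228,.11),("port R",360,228,.11),("lid L",177,228,.11),("lid R",430,228,.11),("lid near",303,108,.11)]: print(n,f(x,y,z))
# side: tip px and port px
s=cam("side"); P=t.copy(); P[2]=zt; print("side pred tip",(proj(s,P)-[240,130])*4,"port pred",(proj(s,[.6224,-.0674,.11])-[240,130])*4)
E
```

```text
tip near rim [-0.4 -2.8]
port top [ -1.  -10.9]
port bottom [-1.1 12.9]
port L [-12.8   0.1]
port R [10.9  0.1]
lid L [-27.4   0.1]
lid R [25.5  0.1]
lid near [ -1.  -25.1]
side pred tip [275.99696743 238.16191066] port pred [277.16667721 278.46246152]
```

Port centre minus tip centre comes out at (-0.6, 0.0) mm in the wrist view. The side view agrees: lid at x = 280, tip at 276 (crop). I'll correct by 0.6 mm and lower.

```bash
python3 - <<'E'
from h import *
T=np.array([.6214,-.06635])
arm.servo_line([*T,.235],speed=.02)
g=arm.servo_line([*T,.172],speed=.04,guard=4); arm.sleep(.3)
o=readout.observe(); print(g,o["t"],o["ee_pos"],o["gripper_width"],o["wrist_force"],np.abs(o["qd"]).max())
im,cm=snap("wrist","w7.png"); snap("side","s7.png")
cv2.imwrite("pics/w7c.png",cv2.resize(im[160:335,225:405,::-1],None,fx=3.4,fy=3.4,interpolation=cv2.INTER_CUBIC))
s=cv2.imread("pics/s7.png"); cv2.imwrite("pics/s7c.png",cv2.resize(s[130:280,240:390],None,fx=4,fy=4,interpolation=cv2.INTER_CUBIC))
a=np.radians(14.5); X=np.array([np.cos(a),np.sin(a)]); ty=np.array([np.sin(a),-np.cos(a)]); t=o["ee_pos"]
# where rod axis (TCP+1.2ty) passes lid plane, and port by each
for d in (0,.0012): print(proj(cm,[*(t[:2]+ty*d),.11])-[225,160], (proj(cm,[*(t[:2]+ty*(d-.012)),.11])-[225,160])*3.4)
E
```

```text
False 35.8 [ 0.62142176 -0.06635859  0.17205387] 0.02383353508962372 [-0.13581577  0.02226305 -1.57247903] 0.0027954992064543518
[90.40681727 91.31119102] [307.35686995 240.02254231]
[90.40758079 93.35533274] [307.35952974 247.1435014 ]
```

View pics/w7c.png

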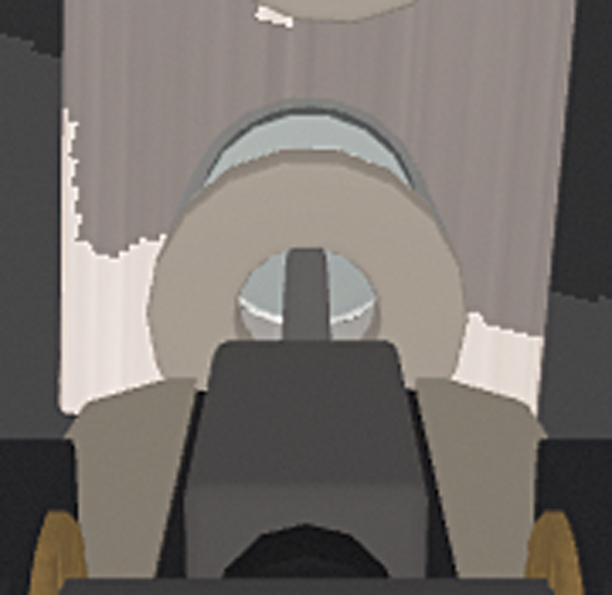

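View pics/s7c.png

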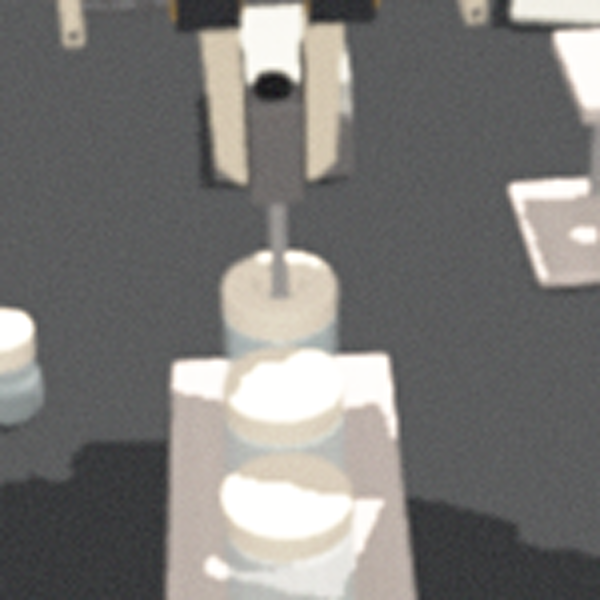

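View pics/s7.png

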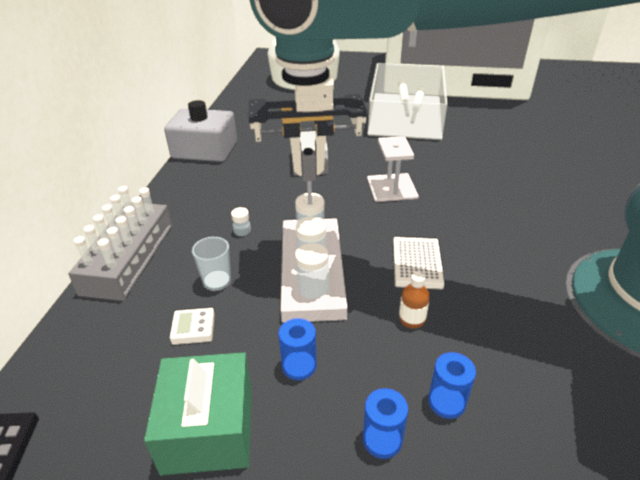

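The rod spans x = 284–329 inside a port spanning 238–380 in the crop, so it is about 0.4 mm off centre across. The port's far rim is at y = 247, exactly as predicted for a centred rod. No contact force showed, so I'm handing in.

```bash
python3 - <<'E'
from h import *
arm.hand_in(); print(readout.observe()["t"])
E
```

```text
the job is handed in; nothing more can be done
the job is handed in; nothing more can be done
```

The job is done and handed in at about 36 s of the 62 s allowed. The jar stands on the free place, and the arm holds the probe in its port; no verdict was reported.

- **Jar:** I set it down with a force-guarded descent and let go. My first reading of its position took the lower rim of the lid's side for the top edge, so I shifted the jar about 2.5 mm the wrong way. I then regripped it, moved it back 3.2 mm and set it down gently again. In the last wrist view the spacings along the row were 224 and 226 px, with the three lids in line to within about 1 mm.
- **Probe:** I lifted it straight out of its stand by the handle, corrected 0.6 mm while hovering over the port, and lowered it. The force guard never tripped.
- **Last checks:** The tip is at z ≈ 0.070, which is 40 mm above the jar's underside. The rod is about 0.4 mm off the port's centre across the jaws and within about 0.5 mm the other way. The arm was at rest, the grip was firm at 23.8 mm, and the side view shows everything else where it stood.
- **Disagreement:** The top camera read about 2.5 mm lower in y than the wrist camera, at two different wrist angles. I took this as a top-camera bias and relied on the wrist view. The riser edges put the place about 1 mm off the spot the sealed jars imply, and I lined the jar up with the sealed jars.

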